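Serve walnuts with the brass scoop and hang the scoop up

TASK

Use the brass scoop to take up at least three of the four walnuts from the wooden tray in one scoopful and tip them into the blue bowl so that at least three lie in it. Then hang the scoop by its handle bar on the hook of the stand, hanging level and still with the middle of the bar on the hook. Do not knock over the glasses or the candlestick, and leave the bowl standing upright.

Things in the scene. Friction and masses are not known exactly. Their poses are not given: they have to be found in the camera images.
- scoop: brass scoop, 0.28 kg, with an overhead handle bar; 100 long (x) x 100 wide (y) x 128 high. Origin: centre of the underside. Floor 3 thick; open at the front (lip at x = -50); back wall at x = +50, 45 high; side walls at y = +-50, 42 high, from x = -45 to +50. Starts upright on the table near the robot, lip roughly towards it
- scoop_bar (a point): middle of the scoop's wooden handle bar (scoop x = +7, z = 116). The bar runs along the scoop's y, 12 thick (x) and 24 tall (z from 104 to 128), 92 free length between two upright straps (12 wide in x, 4 thick) that carry it; about 59 free height under it, above the walls
- tray: pale wooden tray, fixed, outside x from -135 to +115, 126 wide (y), 45 high; walls and floor 5 thick. Origin on the underside. At the -x end a ramp at 50 degrees rises from the floor at x = -105 to x = -130. The walnuts start in its -x half (x from -108 to -28); the other half is empty (to x = +110), so the scoop can be set down there and drawn in -x to the ramp and up it
- walnut0: walnut in its shell, 32 diameter x 34 long, 14 g; origin at its centre
- walnut1: walnut in its shell, 32 diameter x 34 long, 14 g; origin at its centre
- walnut2: walnut in its shell, 32 diameter x 34 long, 14 g; origin at its centre
- walnut3: walnut in its shell, 32 diameter x 34 long, 14 g; origin at its centre
- bowl: blue ceramic bowl, 160 diameter at the rim, 55 high, 0.5 kg, loose on the table. Origin: centre of the underside
- hook_stand: fixed hook stand: base plate 190 (x) x 90 (y) x 10, origin at the centre of its underside; post 16 diameter at x = +60, 214 high. One brass hook of 8 diameter bar in the plane y = 0 leaves the post at z = 198, slopes down in -x to its lowest place at x = -40, then turns up to its tip at x = -70. Hung back to the post, the scoop has 50 of room behind it
- hook_seat (a point): top of the hook's bar at its lowest place (x = -40, z = 179 of the stand), where the underside of a hung bar rests
- hook_tip (a point): highest point of the hook's upturned end (x = -70, z = 204 of the stand)
- goblet_green: green glass goblet, 74 diameter, 135 high; origin under its foot
- goblet_red: red glass goblet, 74 diameter, 135 high; origin under its foot
- goblet_smoke: dark blue glass goblet, 74 diameter, 135 high; origin under its foot
- candlestick: brass candlestick with a white candle, 100 diameter foot, 300 high; origin under its foot
There are look-alikes about, which are no part of the job. Of the things that look like the scoop, take the one that is nearest to the robot's base at the start.

How it is judged:
On the way, in this order (a step that is already met when the one before it is completed fails the run):
1. at least three walnuts are in the scoop together, lifted clear of the tray (height (world z) of scoop above 0.05 m and ((x of walnut0 in the frame of scoop between -0.052 and 0.05 m and y of walnut0 in the frame of scoop between -0.05 and 0.05 m and z of walnut0 in the frame of scoop between 0.005 and 0.07 m) or (x of walnut1 in the frame of scoop between -0.052 and 0.05 m and y of walnut1 in the frame of scoop between -0.05 and 0.05 m and z of walnut1 in the frame of scoop between 0.005 and 0.07 m)) and ((x of walnut0 in the frame of scoop between -0.052 and 0.05 m and y of walnut0 in the frame of scoop between -0.05 and 0.05 m and z of walnut0 in the frame of scoop between 0.005 and 0.07 m) or (x of walnut2 in the frame of scoop between -0.052 and 0.05 m and y of walnut2 in the frame of scoop between -0.05 and 0.05 m and z of walnut2 in the frame of scoop between 0.005 and 0.07 m)) and ((x of walnut0 in the frame of scoop between -0.052 and 0.05 m and y of walnut0 in the frame of scoop between -0.05 and 0.05 m and z of walnut0 in the frame of scoop between 0.005 and 0.07 m) or (x of walnut3 in the frame of scoop between -0.052 and 0.05 m and y of walnut3 in the frame of scoop between -0.05 and 0.05 m and z of walnut3 in the frame of scoop between 0.005 and 0.07 m)) and ((x of walnut1 in the frame of scoop between -0.052 and 0.05 m and y of walnut1 in the frame of scoop between -0.05 and 0.05 m and z of walnut1 in the frame of scoop between 0.005 and 0.07 m) or (x of walnut2 in the frame of scoop between -0.052 and 0.05 m and y of walnut2 in the frame of scoop between -0.05 and 0.05 m and z of walnut2 in the frame of scoop between 0.005 and 0.07 m)) and ((x of walnut1 in the frame of scoop between -0.052 and 0.05 m and y of walnut1 in the frame of scoop between -0.05 and 0.05 m and z of walnut1 in the frame of scoop between 0.005 and 0.07 m) or (x of walnut3 in the frame of scoop between -0.052 and 0.05 m and y of walnut3 in the frame of scoop between -0.05 and 0.05 m and z of walnut3 in the frame of scoop between 0.005 and 0.07 m)) and ((x of walnut2 in the frame of scoop between -0.052 and 0.05 m and y of walnut2 in the frame of scoop between -0.05 and 0.05 m and z of walnut2 in the frame of scoop between 0.005 and 0.07 m) or (x of walnut3 in the frame of scoop between -0.052 and 0.05 m and y of walnut3 in the frame of scoop between -0.05 and 0.05 m and z of walnut3 in the frame of scoop between 0.005 and 0.07 m))), for 0.2 s.
2. at least three walnuts lie in the bowl (((horizontal distance between walnut0 and bowl below 0.075 m and height (world z) of walnut0 between 0.005 and 0.085 m) or (horizontal distance between walnut1 and bowl below 0.075 m and height (world z) of walnut1 between 0.005 and 0.085 m)) and ((horizontal distance between walnut0 and bowl below 0.075 m and height (world z) of walnut0 between 0.005 and 0.085 m) or (horizontal distance between walnut2 and bowl below 0.075 m and height (world z) of walnut2 between 0.005 and 0.085 m)) and ((horizontal distance between walnut0 and bowl below 0.075 m and height (world z) of walnut0 between 0.005 and 0.085 m) or (horizontal distance between walnut3 and bowl below 0.075 m and height (world z) of walnut3 between 0.005 and 0.085 m)) and ((horizontal distance between walnut1 and bowl below 0.075 m and height (world z) of walnut1 between 0.005 and 0.085 m) or (horizontal distance between walnut2 and bowl below 0.075 m and height (world z) of walnut2 between 0.005 and 0.085 m)) and ((horizontal distance between walnut1 and bowl below 0.075 m and height (world z) of walnut1 between 0.005 and 0.085 m) or (horizontal distance between walnut3 and bowl below 0.075 m and height (world z) of walnut3 between 0.005 and 0.085 m)) and ((horizontal distance between walnut2 and bowl below 0.075 m and height (world z) of walnut2 between 0.005 and 0.085 m) or (horizontal distance between walnut3 and bowl below 0.075 m and height (world z) of walnut3 between 0.005 and 0.085 m))), for 0.2 s.
At the end, for the whole second after the job is handed in: At least 3 walnuts within 75 mm of the bowl's axis, below z 85 mm; bowl upright (0.2 rad). Scoop's weight on the stand (over 1 N), bar's middle within 35 mm of the hook's plane, stand x -68 to -10, z 178 to 208 mm; scoop upright (0.4 rad), still (0.06 m/s, 0.6 rad/s) (all of step 2 and angle between bowl's own z axis and vertical below 0.2 rad and contact force between scoop and hook_stand above 1 N and x of scoop_bar in the frame of hook_stand between -0.068 and -0.01 m and y of scoop_bar in the frame of hook_stand between -0.035 and 0.035 m and z of scoop_bar in the frame of hook_stand between 0.178 and 0.208 m and angle between scoop's own z axis and vertical below 0.4 rad and linear speed of scoop below 0.06 m/s and angular speed of scoop below 0.6 rad/s); the robot touches nothing.
It fails at once if a goblet or the candlestick is knocked over (angle between any of goblet_green, goblet_red, goblet_smoke, candlestick's own z axis and vertical above 0.6 rad).
It also fails if it takes over 72 s, if anything falls off the work surface, if the arm or the gripper's body presses on something with over 40 N, if the wrist force passes 120 N, or if a joint passes its speed limit or range.

ROBOT

A 7-joint arm with a two-finger parallel gripper is mounted at the origin on the work surface. World frame = base frame: x ahead of the robot, y to its left, z up, the work surface at z = 0. Lengths are in m, angles in rad, forces in N, time in s.
With the tool pointing down it reaches from about 0.4 to 0.85 m from the base axis. Payload 4.4 kg.
Tool frame: the origin (TCP) lies on the front face of the gripper's body, between the roots of the fingers; the fingertips stand 97 mm ahead of it and the grasp point (between the pads) lies 78 mm ahead of it; z points along the fingers, y is the line along which they close (so a half turn about z gives the same grasp; the last joint's range is limited). The gripper opens to 94 mm and grips with 3 to 60 N. Pads are 16 mm wide; open, the fingers measure 119 mm over their backs; the gripper's body (75 mm by 177 mm) begins 78 mm behind the grasp point.
Start: joints at [1.064, 0.628, 0.038, 1.517, -0.027, 0.996, -0.02], TCP at [0.277, -0.588, 0.303] pointing down, gripper open.
Joint ranges: [-3.06, 3.06], [-0.37, 2.12], [-1.25, 1.32], [0.18, 2.47], [-1.1, 4.24], [0.23, 1.98], [-2.94, 2.94]. Speed limits (rad/s): [2.57, 2.57, 3.14, 3.14, 3.14, 3.14, 3.14].

INTERFACE

Orientations are given as a rotation vector (axis times angle).
In Python, from bench import manip gives the robot as it stands. The module is installed in compiled form; this text tells all that it offers.
- The arm moves only by the tool send_rows, never from a script. Its argument "rows" is one flat list of numbers, 7 for each row, row after row: the shift along the tool's x, y, z in cm, then the turn, a rotation vector about the tool's x, y, z in rad, then the opening, from 0 (shut) to 1 (fully open). In form: [dx, dy, dz, ax, ay, az, claw, dx, dy, dz, ax, ay, az, claw, ...]. A call has 1 to 5 rows; each row is the pose to reach, as a shift and turn from the pose commanded when the call began, along the tool's axes at that moment; what a row does not reach only later rows make up. A row lasts 1/12 s, in which the tool goes at most 41.7 mm and 7.16 degrees, less where a joint would pass 70% of its speed; a pose out of reach is approached as far as the arm can. A call with a gripper value outside its range is refused whole. The fingers move at their own pace and stop on an object; "newtons" is the grip in N (left out, the last holds). Time passes only in rows, so rows that repeat a pose let the fingers close. It gives the time, the measured TCP pose, the force, the opening and the grip force at its end, in the units of the state.
- manip.observe(): the state, without advancing time (a new reading comes with each control period).
- manip.read_camera(name): name is "scene" or "top" or "wrist"; returns the picture (400x640x3 uint8, red, green, blue); there is no depth.
- manip.get_calibration(name): a dict with "fx", "fy", "cx", "cy" (pixels), "k1" (the pictures are not rectified: a ray, as slopes to the right and down, at radius r is drawn at 1 + k1 r^2 times it, then the intrinsics apply), "rvec" (rotation vector, rad) and "tvec" (3), from world to camera coordinates, as OpenCV has them; the wrist camera has in their place "hand_eye" (4x4, takes a point from camera to tool coordinates, whose origin is the TCP and whose axes are the flange's). Camera axes: x right, y down, z forward; pixel columns grow to the right and rows downward; lengths in m; the calibration is good to about 2 mm. A picture is of the moment at which its call begins: read the wrist's pose just before it. get_calibration takes no time and is no camera call.
- manip.sign_off(): hands the job in; it is judged then, once.
The state is a dict: "time": time; "q": joint angles; "dq": joint speeds; "joint_torque": joint torques, N m; "position": TCP position; "tcp_rot": TCP orientation; "ft_force": force on the tool from outside, world axes, zero at the start; "ft_torque": the same for the moment, N m; "width": finger opening in m; "finger_force": force on a finger pad.
Only numpy, scipy, OpenCV 4.12 (cv2) and the standard library are available. Lean on these libraries where they do the work, as an engineer would, in place of code of your own. Each camera call takes 0.05 s, during which the arm holds its last target. There are 200 camera calls.

## Working session

There is one attempt and no reset: what is moved stays moved. The work goes in short steps, Python scripts to look and compute and a tool call to move; the robot and the scene stay as the last step left them, time stands still between calls to the robot, and variables do not carry over. Pictures are saved under pics/ and viewed, at most 13 in all, crops included, and the job is handed in when it is done.

Besides the shell and the picture viewer there is one more tool, called after "Call:" as a command line: name --argument value ..., lists and objects as JSON in quotes. send_rows: Moves the arm, as the interface text tells. Its arguments: {"type":"object","properties":{"rows":{"type":"array","items":{"type":"number"}},"newtons":{"type":"number"}},"required":["rows"]}

```bash
mkdir -p pics
python3 - <<'E'
from bench import manip
import cv2, numpy as np
for n in ("scene","top"):
    im=manip.read_camera(n); cv2.imwrite(f"pics/{n}0.png",cv2.resize(im[:,:,::-1],(800,500),interpolation=cv2.INTER_CUBIC)); np.save(f"{n}0.npy",im)
    print(n,manip.get_calibration(n))
print(manip.get_calibration("wrist")); s=manip.observe(); print(s)
E
```

```text
scene {'fx': 464.69313367395984, 'fy': 464.69313367395984, 'cx': 316.96956328901155, 'cy': 198.6433321305067, 'k1': 0.035582549690157186, 'rvec': array([ 1.04570356,  2.27303968, -1.12439827]), 'tvec': array([ 0.39935735, -0.12971415,  1.77120083])}
top {'fx': 422.29825367456095, 'fy': 422.29825367456095, 'cx': 319.13347029470077, 'cy': 197.18755543366322, 'k1': -0.10207265137384804, 'rvec': array([ 2.19175415, -2.14935026,  0.11008144]), 'tvec': array([-0.02770694,  0.56002772,  1.36000321])}
{'fx': 321.44489011293604, 'fy': 321.44489011293604, 'cx': 322.79722488113106, 'cy': 201.69185011014216, 'k1': -0.058281504250465216, 'hand_eye': array([[-7.45419422e-04, -9.67318465e-01, -2.53563467e-01,
         7.41193065e-02],
       [ 9.99999700e-01, -7.73981662e-04,  1.28865355e-05,
        -3.85062701e-04],
       [-2.08718858e-04, -2.53563382e-01,  9.67318752e-01,
        -8.13665918e-02],
       [ 0.00000000e+00,  0.00000000e+00,  0.00000000e+00,
         1.00000000e+00]])}
{'time': 0.1, 'q': array([ 1.06421889,  0.62922595,  0.03841931,  1.51821897, -0.02699523,
        0.99634287, -0.02000056]), 'dq': array([-0.00033357, -0.00149165, -0.00170568, -0.00104107,  0.00061199,
       -0.0013835 ,  0.00160601]), 'joint_torque': array([ 2.33437619e-03, -5.50796700e+01,  1.14722505e+00, -1.87117267e+01,
       -5.22170425e-02,  1.92194630e-02,  6.77749108e-05]), 'position': array([ 0.27717734, -0.58746871,  0.30187912]), 'tcp_rot': array([-3.06400017e+00, -6.86458823e-01,  5.81620945e-04]), 'ft_force': array([-0.39205265,  0.43799543,  0.04276226]), 'ft_torque': array([-0.00163792, -0.04173359,  0.00935824]), 'finger_force': 0.0, 'width': 0.09407081198880624}
```

View pics/scene0.png

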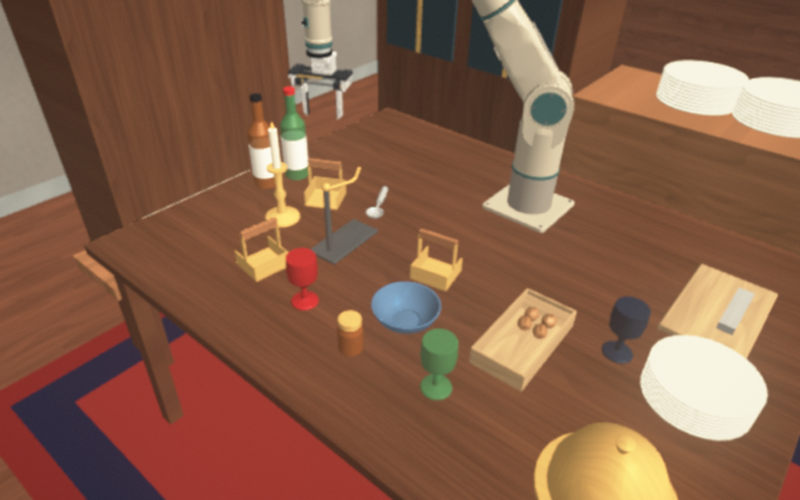

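View pics/top0.png

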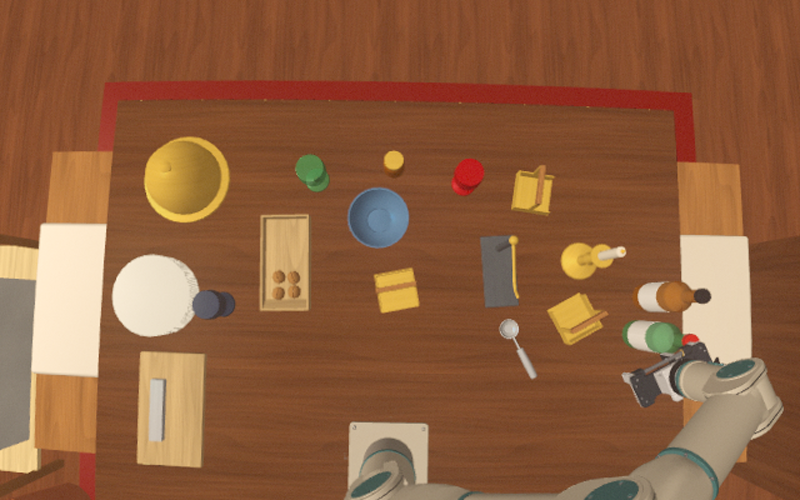

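The scene view shows the robot, the stand left of the bowl and several look-alike scoops. In the top view (800x500), the target scoop is at about (397,290), the tray at (285,262) with its walnuts at the near end, the bowl at (378,217) and the stand at (500,270) with its post at the far end. I'll zoom in to measure.

```bash
cat > h.py <<'E'
import numpy as np, cv2
from scipy.spatial.transform import Rotation as R
from bench import manip
def cal(n):
    c=manip.get_calibration(n)
    if n=="wrist":
        s=manip.observe(); T=np.eye(4); T[:3,:3]=R.from_rotvec(s["tcp_rot"]).as_matrix(); T[:3,3]=s["position"]
        M=T@c["hand_eye"]; Rw=M[:3,:3].T; t=-Rw@M[:3,3]
    else: Rw=R.from_rotvec(c["rvec"]).as_matrix(); t=c["tvec"]
    return c,Rw,np.array(t)
def unproj(k,px,z):
    c,Rw,t=k; d=(np.array(px,float)-[c["cx"],c["cy"]])/c["fx"]; u=d.copy()
    for _ in range(20): u=d/(1+c["k1"]*(u@u))
    o=-Rw.T@t; v=Rw.T@np.array([u[0],u[1],1]); return o+v*(z-o[2])/v[2]
def proj(k,P):
    c,Rw,t=k; p=(Rw@np.atleast_2d(P).T).T+t; u=p[:,:2]/p[:,2:]; r=(u**2).sum(1,keepdims=True)
    return u*(1+c["k1"]*r)*c["fx"]+[c["cx"],c["cy"]]
E
python3 - <<'E'
import numpy as np, cv2
im=np.load("top0.npy")[:,:,::-1]
def crop(x,y,w,h,s): return cv2.resize(im[y:y+h,x:x+w],None,fx=s,fy=s,interpolation=cv2.INTER_CUBIC)
A=np.zeros((600,800,3),np.uint8)
A[:600,:400]=crop(190,165,80,120,5)[:600,:400]   # tray
A[:300,400:]=crop(290,205,80,60,5)      # scoop
A[300:,400:]=crop(370,182,100,75,4)     # stand
cv2.imwrite("pics/c1.png",A)
from h import *
k=cal("top")
# bowl by colour
b=im.astype(int); m=((b[:,:,0]>b[:,:,2]+35)&(b[:,:,0]>90)).astype(np.uint8)
n,l,st,ce=cv2.connectedComponentsWithStats(m)
for i in range(1,n):
    if st[i,4]>200: print(st[i],ce[i],unproj(k,ce[i],.05))
E
```

```text
[ 288  151   39   46 1276] [307.70768025 173.60658307] [0.63463535 0.02191569 0.05      ]
```

View pics/c1.png

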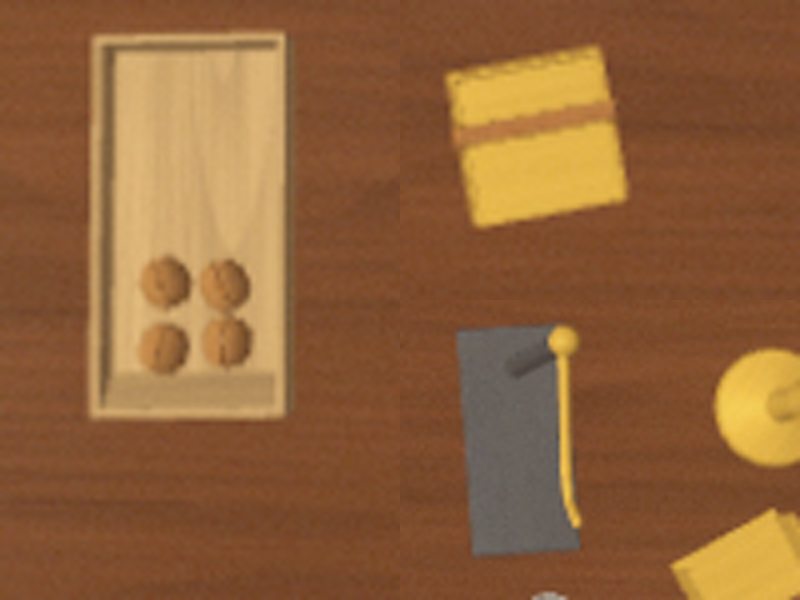

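The zoom shows the tray rim corners, the four walnuts, the scoop bar from (455,135) to (612,107), the stand plate, and the hook running from (563,340) to its tip at (576,523). Converting these to positions.

Run:
```python
from h import *
k=cal("top")
def f(name,pts,z,off,s,sub=(0,0)):
    P=[unproj(k,((x-sub[0])/s+off[0]-.5+.5/s*0,(y-sub[1])/s+off[1]-.5),z) for x,y in pts]
    print(name,np.round(np.array(P)[:,:2],4).tolist()); return np.array(P)
T=f("tray",[(92,35),(287,33),(287,415),(90,418)],.045,(190,165),5)
d=(T[0]+T[1]-T[2]-T[3]); print("tray len",np.linalg.norm(d)/2,"yaw",np.arctan2(d[1],d[0]),"centre",T.mean(0), "w",np.linalg.norm(T[0]-T[1]))
W=f("nuts",[(165,283),(225,283),(162,347),(227,342)],.021,(190,165),5)
B=f("bar",[(55,135),(212,107)],.128,(290,205),5); e=B[0]-B[1]; print("barlen",np.linalg.norm(e),"yaw",np.arctan2(-e[0],e[1]),B.mean(0))
f("lip",[(78,228),(227,200)],.002,(290,205),5); f("back",[(46,73),(200,45)],.045,(290,205),5)
S=f("plate",[(458,330),(557,325),(579,547),(473,554)],.01,(370,182),4,(400,300))
d=(S[0]+S[1]-S[2]-S[3]); print("len",np.linalg.norm(d)/2,"yaw",np.arctan2(d[1],d[0]),"c",S.mean(0))
H=f("post",[(563,340)],.214,(370,182),4,(400,300));f("tip",[(576,523)],.204,(370,182),4,(400,300))
print("bowl",unproj(k,(302.8,173.8),.055))
s=manip.observe();Rm=R.from_rotvec(s["tcp_rot"]).as_matrix();print(Rm.round(3).tolist())
```

```text
tray [[0.6365, 0.3507], [0.64, 0.2216], [0.3913, 0.2127], [0.3862, 0.341]]
tray len 0.2496425064939456 yaw 0.03729212759921957 centre [0.51351394 0.28150356 0.045     ] w 0.12923169568393597
nuts [[0.4756, 0.3007], [0.4764, 0.2608], [0.4334, 0.3011], [0.4377, 0.258]]
bar [[0.445, 0.0376], [0.4638, -0.0571]]
barlen 0.09658660273617443 yaw 0.19586117809665185 [ 0.45435922 -0.00974103  0.128     ]
lip [[0.386, 0.0263], [0.4064, -0.0721]]
back [[0.4863, 0.0479], [0.5064, -0.0513]]
plate [[0.5941, -0.2332], [0.6, -0.3167], [0.415, -0.3352], [0.4079, -0.2467]]
len 0.18631138723918708 yaw 0.08578719185336929 c [ 0.50421983 -0.28296478  0.01      ]
post [[0.5633, -0.2773]]
tip [[0.433, -0.2888]]
bowl [0.63290965 0.03767094 0.055     ]
[[0.904, 0.427, -0.001], [0.427, -0.904, 0.002], [-0.0, -0.002, -1.0]]
```

```bash
cat >> h.py <<'E'
def tool(yaw,pitch=0,roll=0):
    "tool z down, tool y along world yaw; pitch>0: tool tilts to point towards +y_tool (lip down)"
    ty=np.array([np.cos(yaw),np.sin(yaw),0]); tz=np.array([0,0,-1.]); tx=np.cross(ty,tz)
    return R.from_matrix(np.c_[tx,ty,tz])*R.from_rotvec([-pitch,0,0])
def plan(targets,start=None):
    "targets: (tcp pos, Rotation, ncalls); prints one row per call (tool shift cm, rotvec)"
    s=manip.observe(); p,r=start or (s["position"],R.from_rotvec(s["tcp_rot"]))
    for P,Q,n in targets:
        p0,r0=p,r; dv=(r0.inv()*Q).as_rotvec()
        for i in range(1,n+1):
            pi=p0+(np.array(P)-p0)*i/n; ri=r0*R.from_rotvec(dv*i/n)
            d=np.round(r.inv().apply(pi-p)*100,2); a=np.round((r.inv()*ri).as_rotvec(),3)
            print([*map(float,d)],[*map(float,a)],"->",pi.round(3)); p=p+r.apply(d/100); r=r*R.from_rotvec(a)
    return p,r
E
python3 - <<'E'
from h import *
s=manip.observe();r=R.from_rotvec(s["tcp_rot"])
plan([((.30,-.45,.34),r,1),((.45,.011,.32),tool(.196),3)])
k=cal("top"); print("candle",unproj(k,(770/4-100+370,(408-300)/4+182),.02))
E
```

```text
[7.93, -11.47, -3.79] [0.0, 0.0, 0.0] -> [ 0.3  -0.45  0.34]
[11.08, -11.76, 0.69] [-0.0, -0.0, -0.442] -> [ 0.35  -0.296  0.333]
[15.04, -5.9, 0.68] [-0.001, -0.001, -0.442] -> [ 0.4   -0.143  0.327]
[16.12, 1.11, 0.67] [-0.0, -0.0, -0.442] -> [0.45  0.011 0.32 ]
candle [ 0.53103718 -0.49626973  0.02      ]
```

Call:
send_rows --rows '[7.9,-11.5,-3.8,0,0,0,1,7.9,-11.5,-3.8,0,0,0,1,7.9,-11.5,-3.8,0,0,0,1,7.9,-11.5,-3.8,0,0,0,1]'

```text
time: 0.43
position: [0.301, -0.4454, 0.3412]
tcp_rot: [-3.062, -0.692, -0.002]
ft_force: [0.0, 0.1, 0.3]
width: 0.0935
finger_force: 0.0
```

Call:
send_rows --rows '[11.1,-11.8,0.7,0,0,-0.44,1,11.1,-11.8,0.7,0,0,-0.44,1,11.1,-11.8,0.7,0,0,-0.44,1,11.1,-11.8,0.7,0,0,-0.44,1]'

```text
time: 0.77
position: [0.3499, -0.2934, 0.3336]
tcp_rot: [-2.837, -1.348, -0.0]
ft_force: [-0.4, 1.0, -0.4]
width: 0.0942
finger_force: 0.0
```

Call:
send_rows --rows '[15.0,-5.9,0.7,0,0,-0.44,1,15.0,-5.9,0.7,0,0,-0.44,1,15.0,-5.9,0.7,0,0,-0.44,1,15.0,-5.9,0.7,0,0,-0.44,1]'

```text
time: 1.1
position: [0.3999, -0.1402, 0.3266]
tcp_rot: [-2.474, -1.936, -0.0]
ft_force: [1.1, -0.5, 0.0]
width: 0.094
finger_force: 0.0
```

Call:
send_rows --rows '[16.1,1.1,0.7,0,0,-0.44,1,16.1,1.1,0.7,0,0,-0.44,1,16.1,1.1,0.7,0,0,-0.44,1,16.1,1.1,0.7,0,0,-0.44,1,16.1,1.1,0.7,0,0,-0.44,1]'

```text
time: 1.52
position: [0.452, 0.0181, 0.3199]
tcp_rot: [-1.984, -2.434, -0.009]
ft_force: [0.2, -0.1, 0.6]
width: 0.0941
finger_force: 0.0
```

Run:
```python
from h import *
s=manip.observe();print(s["time"],s["position"],s["q"],R.from_rotvec(s["tcp_rot"]).as_matrix().round(3).tolist())
k=cal("wrist");im=manip.read_camera("wrist");np.save("w1.npy",im)
v=im[:,:,::-1].copy()
# expected bar corners
y=.196;c=np.array([.4543,-.0105]);ex=np.array([np.cos(y),np.sin(y)]);ey=np.array([-ex[1],ex[0]])
for a,b in((6,46),(6,-46),(-6,46),(-6,-46)):
    P=proj(k,[*(c+ex*a/1e3+ey*b/1e3),.128])[0]; cv2.circle(v,tuple(int(i) for i in P),3,(255,0,255),1)
cv2.imwrite("pics/w1.png",v)
plan([((.45,.011,.30),tool(.196),1),((.45,.011,.194),tool(.196),1)])
```

```text
1.5167 [0.45199933 0.01806763 0.31987427] [ 0.22748498  0.3478999  -0.43196758  2.01456388  0.19116481  0.81446698
 -0.10990956] [[-0.202, 0.979, 0.003], [0.979, 0.202, 0.005], [0.004, 0.004, -1.0]]
[-0.31, -0.15, 1.96] [0.001, -0.002, 0.002] -> [0.45  0.011 0.3  ]
[0.0, 0.0, 10.6] [-0.0, 0.0, -0.0] -> [0.45  0.011 0.194]
```

View pics/w1.png

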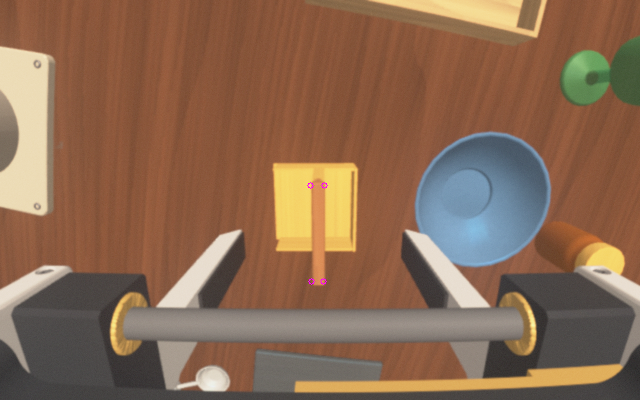

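The wrist view confirms the estimate: the predicted bar corners at (311–325,185) and (311–323,282) lie on the wooden bar, and it sits midway between the fingers. Descending to grip 22 mm off the bar's middle.

Call:
send_rows --rows '[0,0,4,0,0,0,1,0,0,8,0,0,0,1,0,0,11,0,0,0,1,0,0,12.6,0,0,0,1,0,0,12.6,0,0,0,1]'

```text
time: 1.98
position: [0.4478, 0.0086, 0.1907]
tcp_rot: [-2.0, -2.416, 0.009]
ft_force: [0.2, -0.7, -0.4]
width: 0.094
finger_force: 0.0
```

Call:
send_rows --rows '[0,0,0,0,0,0,0.3,0,0,0,0,0,0,0,0,0,0,0,0,0,0,0,0,0,0,0,0,0,0,0,0,0,0,0,0]' --newtons 60

```text
time: 2.4
position: [0.4508, 0.0102, 0.1947]
tcp_rot: [2.0, 2.42, 0.002]
ft_force: [-0.2, -0.2, -0.1]
width: 0.0639
finger_force: 0.0
```

Call:
send_rows --rows '[0,0,0,0,0,0,0,0,0,0,0,0,0,0,0,0,0,0,0,0,0,0,0,0,0,0,0,0]'

```text
time: 2.73
position: [0.4503, 0.0104, 0.1938]
tcp_rot: [2.001, 2.422, 0.0]
ft_force: [0.3, -0.2, 0.3]
width: 0.0376
finger_force: 0.0
```

Run:
```python
from h import *
s=manip.observe();print(s["time"],s["position"],s["width"],s["finger_force"],s["ft_force"],R.from_rotvec(s["tcp_rot"]).as_matrix().round(3).tolist())
k=cal("wrist");im=manip.read_camera("wrist");cv2.imwrite("pics/w2.png",im[:,:,::-1])
```

```text
2.7333 [0.45026892 0.01044997 0.19376276] 0.03757204137318768 0.0 [ 0.30175193 -0.22181881  0.25889792] [[-0.189, 0.982, 0.0], [0.982, 0.189, -0.0], [-0.0, 0.0, -1.0]]
```

View pics/w2.png

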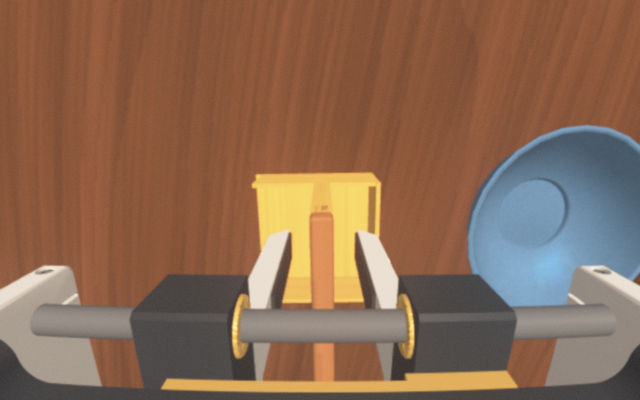

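The fingers straddle the bar evenly, at about (322,280), and are still closing. I'll continue the grip and plan the lift.

Call:
send_rows --rows '[0,0,0,0,0,0,0,0,0,0,0,0,0,0,0,0,0,0,0,0,0,0,0,0,0,0,0,0,0,0,0,0,0,0,0]'

```text
time: 3.2
position: [0.4501, 0.0104, 0.1936]
tcp_rot: [-2.0, -2.422, 0.0]
ft_force: [0.8, 0.1, -1.0]
width: 0.0117
finger_force: 60.0
```

Call:
send_rows --rows '[0,0,0,0,0,0,0,0,0,-4,0,0,0,0,0,0,-8,0,0,0,0,0,0,-9,0,0,0,0,0,0,-9,0,0,0,0]'

```text
time: 3.62
position: [0.4518, 0.0106, 0.2862]
tcp_rot: [1.998, 2.418, 0.006]
ft_force: [0.8, -0.4, -4.1]
width: 0.0114
finger_force: 60.0
```

Run:
```python
from h import *
s=manip.observe();print(s["time"],s["position"],s["width"],s["finger_force"],s["ft_force"],s["ft_torque"])
k=cal("wrist");im=manip.read_camera("wrist");cv2.imwrite("pics/w3.png",im[:,:,::-1])
plan([((.5717,.305,.285),tool(.037),2),((.5717,.305,.20),tool(.037),1)])
```

```text
3.6167 [0.45177876 0.01059418 0.2861557 ] 0.011398869366408878 59.97879445552826 [ 0.83702064 -0.44673054 -4.0854731 ] [ 0.12450161 -0.04417188 -0.03482755]
[13.33, 8.72, -0.02] [0.001, 0.0, 0.076] -> [0.511 0.158 0.285]
[13.96, 7.68, -0.03] [0.001, 0.0, 0.076] -> [0.572 0.305 0.285]
[0.01, 0.0, 8.5] [0.0, 0.0, 0.0] -> [0.572 0.305 0.2  ]
```

View pics/w3.png

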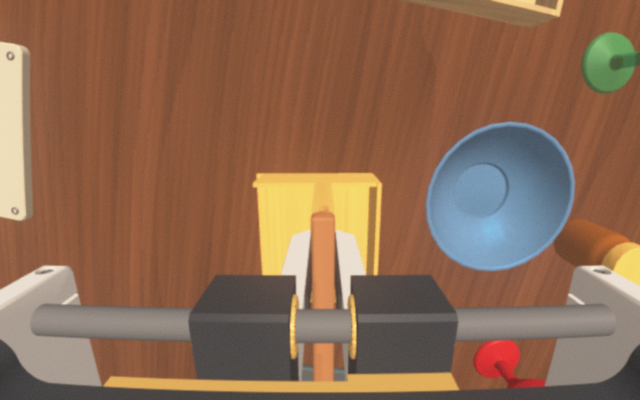

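The scoop is held and hanging level. Next, over the tray, with a check before lowering.

Call:
send_rows --rows '[13.3,8.7,0,0,0,0.076,0,13.3,8.7,0,0,0,0.076,0,13.3,8.7,0,0,0,0.076,0,13.3,8.7,0,0,0,0.076,0,13.3,8.7,0,0,0,0.076,0]'

```text
time: 4.08
position: [0.5115, 0.1659, 0.282]
tcp_rot: [-2.078, -2.35, -0.009]
ft_force: [0.7, 1.2, -2.4]
width: 0.0117
finger_force: 60.0
```

Call:
send_rows --rows '[14,7.7,0,0,0,0.076,0,14,7.7,0,0,0,0.076,0,14,7.7,0,0,0,0.076,0,14,7.7,0,0,0,0.076,0,14,7.7,0,0,0,0.076,0]'

```text
time: 4.5
position: [0.5706, 0.3138, 0.2809]
tcp_rot: [-2.166, -2.267, -0.006]
ft_force: [-1.3, 2.0, -3.2]
width: 0.0116
finger_force: 60.0
```

Call:
send_rows --rows '[0,0,0,0,0,0,0,0,0,0,0,0,0,0,0,0,0,0,0,0,0]'

```text
time: 4.75
position: [0.5707, 0.303, 0.282]
tcp_rot: [2.18, 2.261, -0.006]
ft_force: [-0.0, -0.8, -2.4]
width: 0.0116
finger_force: 60.0
```

Run:
```python
from h import *
s=manip.observe();print(s["time"],s["position"],R.from_rotvec(s["tcp_rot"]).as_matrix().round(3).tolist())
k=cal("wrist");im=manip.read_camera("wrist")
v=im[:,:,::-1].copy()
def mark(O,yaw,pts,col):
    ex=np.array([np.cos(yaw),np.sin(yaw),0]);ey=np.array([-ex[1],ex[0],0])
    P=[O+ex*a/1e3+ey*b/1e3+np.array([0,0,c/1e3]) for a,b,c in pts]
    for q in proj(k,np.array(P)): cv2.circle(v,(int(q[0]),int(q[1])),3,col,1)
mark(np.array([.5235,.2819,0]),.037,[(115,63,45),(115,-63,45),(-135,63,45),(-135,-63,45),(-105,58,5),(-105,-58,5)],(255,0,255))
Rt=R.from_rotvec(s["tcp_rot"]).as_matrix();bar=s["position"]+Rt@[-.0213,0,.078]
ty=Rt[:,1];mark(bar-np.array([0,0,.116])-.007*ty,np.arctan2(ty[1],ty[0]),[(50,50,45),(50,-50,45),(-50,50,3),(-50,-50,3),(-45,50,42)],(255,255,0))
cv2.imwrite("pics/w4.png",v)
plan([((.5717,.305,.285),tool(.037),1),((.5717,.305,.20),tool(.037),1)])
```

```text
4.75 [0.5706775  0.30301507 0.28201933] [[-0.036, 0.999, -0.002], [0.999, 0.036, -0.003], [-0.003, -0.003, -1.0]]
[0.19, 0.08, -0.24] [-0.002, 0.002, -0.001] -> [0.572 0.305 0.285]
[0.0, 0.0, 8.5] [0.0, 0.0, 0.0] -> [0.572 0.305 0.2  ]
```

View pics/w4.png

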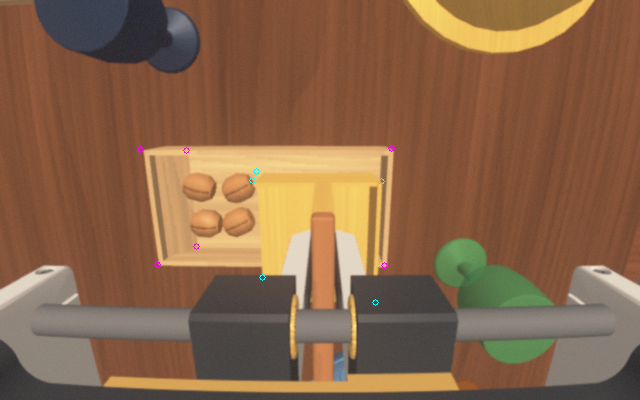

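The overlay agrees to about 3 mm: tray corners at (146,151), (392,149), (160,266) and (386,266), with the scoop about 2–3 mm too far left. I'll shift it 3 mm right and lower it.

Call:
send_rows --rows '[-0.3,0,3,0,0,0,0,-0.3,0,6,0,0,0,0,-0.3,0,7.8,0,0,0,0,-0.3,0,8.2,0,0,0,0,-0.3,0,8.2,0,0,0,0]'

```text
time: 5.22
position: [0.5709, 0.3008, 0.201]
tcp_rot: [-2.18, -2.262, 0.004]
ft_force: [-0.1, -0.2, -2.8]
width: 0.0118
finger_force: 60.0
```

Call:
send_rows --rows '[0,0,0.1,0,0,0,0,0,0,0.2,0,0,0,0,0,0,0.3,0,0,0,0,0,0,0.4,0,0,0,0,0,0,0.4,0,0,0,0]'

```text
time: 5.63
position: [0.5719, 0.3029, 0.1988]
tcp_rot: [2.178, 2.263, 0.004]
ft_force: [1.1, 0.7, 1.5]
width: 0.0118
finger_force: 60.0
```

Run:
```python
from h import *
s=manip.observe();print(s["time"],s["position"],s["ft_force"],s["ft_torque"],R.from_rotvec(s["tcp_rot"]).as_matrix().round(3).tolist())
```

```text
5.6333 [0.57191056 0.30290757 0.19876844] [1.08391255 0.66113811 1.46329499] [-0.03020583 -0.1092761   0.00447055] [[-0.038, 0.999, 0.002], [0.999, 0.038, 0.001], [0.001, 0.002, -1.0]]
```

Call:
send_rows --rows '[0,-1,0,0,0,0,0,0,-2,0,0,0,0,0,0,-3,0,0,0,0,0,0,-4,0,0,0,0,0,0,-5,0,0,0,0,0]'

```text
time: 6.05
position: [0.5226, 0.3009, 0.199]
tcp_rot: [2.177, 2.262, 0.007]
ft_force: [3.0, 0.4, -0.2]
width: 0.0115
finger_force: 60.0
```

Call:
send_rows --rows '[0,-0.8,0,0,0,0,0,0,-1.6,0,0,0,0,0,0,-2.4,0,0,0,0,0,0,-3.2,0,0,0,0,0,0,-4,0,0,0,0,0]'

```text
time: 6.47
position: [0.4858, 0.3003, 0.2001]
tcp_rot: [2.174, 2.261, 0.019]
ft_force: [15.0, -0.3, 6.9]
width: 0.0116
finger_force: 60.3
```

Run:
```python
from h import *
s=manip.observe();print(s["time"],s["position"],s["ft_force"],s["ft_torque"])
k=cal("wrist");a=manip.read_camera("wrist")[:,:,::-1];b=manip.read_camera("top")[:,:,::-1]
c=manip.read_camera("scene")[:,:,::-1]
A=np.zeros((600,800,3),np.uint8)
A[:300,:480]=cv2.resize(a[60:360],(480,300)) if 0 else cv2.resize(a,(480,300))
A[:300,480:]=cv2.resize(b[150:270,190:318],(320,300),interpolation=3)
A[300:,:480]=cv2.resize(c[200:320,330:522],(480,300),interpolation=3)
cv2.imwrite("pics/w5.png",A)
```

```text
6.4667 [0.48575934 0.30028161 0.20014893] [14.96761061 -0.32184741  6.938302  ] [-0.27274019 -4.06883395  0.58050141]
```

View pics/w5.png

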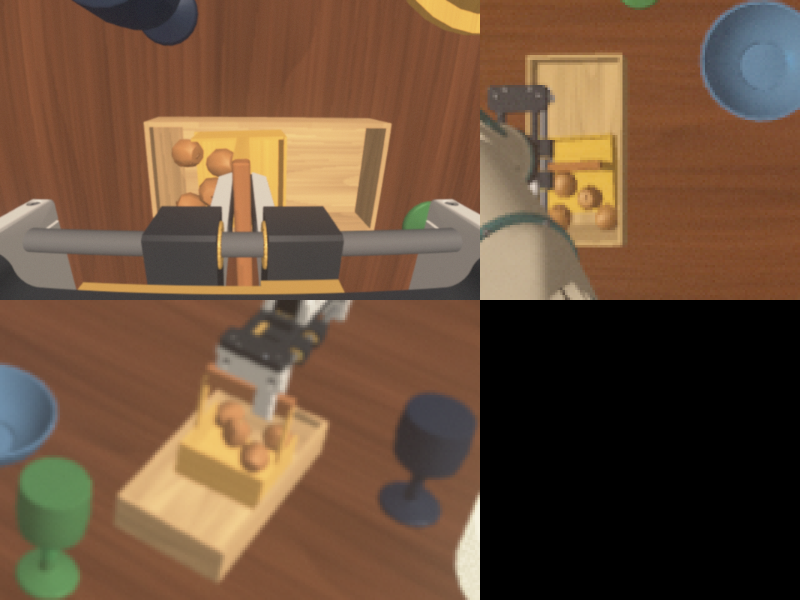

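The composite shows two walnuts inside the scoop and two at the lip against the ramp. Next, tilt the lip up along the ramp.

Run:
```python
import numpy as np
v=np.array([43,194.])
def sh(t,lift=2,f=.84):
    s,c=np.sin(t),np.cos(t); vp=np.array([v[0]*c-v[1]*s,v[0]*s+v[1]*c]); h=100*s
    return np.array([-f*h-100*(1-c),-lift])+v-vp
prev=np.zeros(2)
ts=np.arange(1,11)*.035
for call in (ts[:5],ts[5:]):
    t0=0 if call[0]<.04 else ts[4]; b=sh(t0) if t0 else np.zeros(2)
    for t in call:
        d=sh(t,2 if t>.06 else 1)-b; c,s=np.cos(t0),np.sin(t0) # express in tool axes turned by t0
        print(round(t-t0,3),np.round([(d[0]*c+d[1]*s)/10,(-d[0]*s+d[1]*c)/10],2))
# up in tool frame at .35
print(np.sin(.35),np.cos(.35))
```

```text
0.035 [ 0.38 -0.24]
0.07 [ 0.76 -0.45]
0.105 [ 1.12 -0.54]
0.14 [ 1.48 -0.61]
0.175 [ 1.83 -0.65]
0.035 [ 0.33 -0.08]
0.07 [ 0.66 -0.13]
0.105 [ 0.98 -0.15]
0.14 [ 1.29 -0.15]
0.175 [ 1.6  -0.13]
0.34289780745545134 0.9393727128473789
```

Call:
send_rows --rows '[0,0.38,-0.24,0.035,0,0,0,0,0.76,-0.45,0.07,0,0,0,0,1.12,-0.54,0.105,0,0,0,0,1.48,-0.61,0.14,0,0,0,0,1.83,-0.65,0.175,0,0,0]'

```text
time: 7.03
position: [0.4981, 0.2991, 0.2034]
tcp_rot: [-2.088, -2.169, 0.197]
ft_force: [0.6, 0.5, -3.5]
width: 0.0115
finger_force: 60.0
```

Call:
send_rows --rows '[0,0.33,-0.08,0.035,0,0,0,0,0.66,-0.13,0.07,0,0,0,0,0.98,-0.15,0.105,0,0,0,0,1.29,-0.15,0.14,0,0,0,0,1.6,-0.13,0.175,0,0,0]'

```text
time: 7.45
position: [0.5144, 0.2999, 0.2017]
tcp_rot: [-1.993, -2.07, 0.372]
ft_force: [2.0, -0.4, -5.7]
width: 0.0113
finger_force: 60.0
```

Call:
send_rows --rows '[0,0,0,0,0,0,0,0,0,0,0,0,0,0,0,0,0,0,0,0,0]'

```text
time: 7.7
position: [0.5146, 0.3, 0.2021]
tcp_rot: [-1.994, -2.073, 0.368]
ft_force: [0.6, 0.2, -4.4]
width: 0.0115
finger_force: 60.0
```

Run:
```python
from h import *
s=manip.observe();print(s["time"],s["position"],s["ft_force"],s["ft_torque"],s["q"])
a=manip.read_camera("wrist")[:,:,::-1];b=manip.read_camera("top")[:,:,::-1]
c=manip.read_camera("scene")[:,:,::-1]
A=np.zeros((600,800,3),np.uint8)
A[:300,:480]=cv2.resize(a,(480,300))
A[:300,480:]=cv2.resize(b[150:270,190:318],(320,300),interpolation=3)
A[300:,:480]=cv2.resize(c[200:320,330:522],(480,300),interpolation=3)
cv2.imwrite("pics/w6.png",A)
```

```text
7.7 [0.51457017 0.300048   0.20209165] [ 0.64481415  0.17016167 -4.44005727] [ 0.1006623  -0.7450664   0.04897133] [-0.2717104   0.83461194 -0.42027661  1.51192614  0.13249044  1.1484987
 -0.6446671 ]
```

View pics/w6.png

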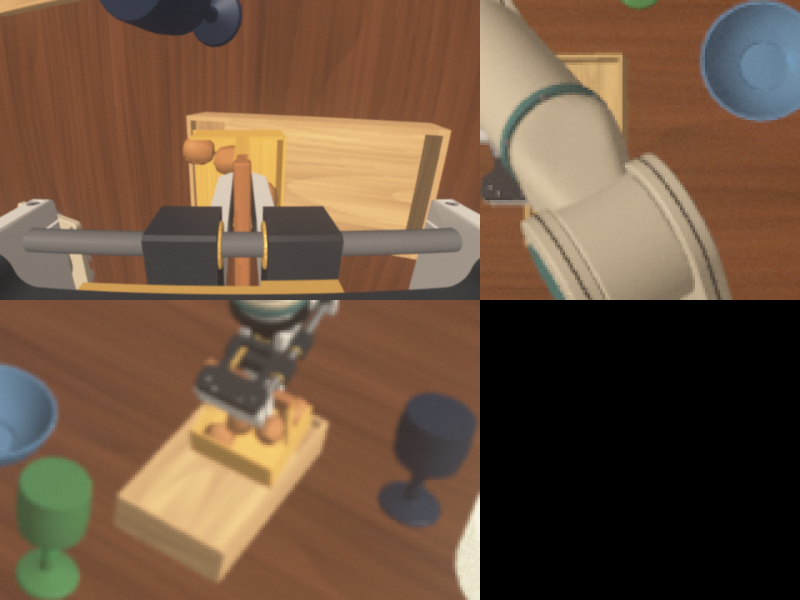

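Two walnuts are clearly inside. One is at the lip near (198,150) in the wrist view. I'll tilt a further 0.17 rad while lifting slowly, so it rolls back.

Call:
send_rows --rows '[0,0.36,-0.5,0.035,0,0,0,0,0.78,-0.81,0.07,0,0,0,0,1.2,-1.14,0.105,0,0,0,0,1.63,-1.45,0.14,0,0,0,0,2.05,-1.76,0.17,0,0,0]'

```text
time: 8.27
position: [0.5411, 0.3011, 0.2123]
tcp_rot: [-1.895, -1.969, 0.525]
ft_force: [-1.4, 0.6, -3.5]
width: 0.0117
finger_force: 60.0
```

Call:
send_rows --rows '[0,-0.5,-0.9,0,0,0,0,0,-1.2,-2.1,0,0,0,0,0,-2.2,-3.8,0,0,0,0,0,-3.2,-5.5,0,0,0,0,0,-4,-7,0,0,0,0]'

```text
time: 8.68
position: [0.5401, 0.3019, 0.296]
tcp_rot: [-1.895, -1.972, 0.521]
ft_force: [-0.0, 1.1, -3.5]
width: 0.0114
finger_force: 60.0
```

Call:
send_rows --rows '[0,-0.4,-0.7,0,0,0,0,0,-0.4,-0.7,0,0,0,0,0,-0.4,-0.7,0,0,0,0]'

```text
time: 8.93
position: [0.5406, 0.3013, 0.3016]
tcp_rot: [-1.896, -1.971, 0.522]
ft_force: [-0.6, -0.5, -4.0]
width: 0.0121
finger_force: 60.0
```

Run:
```python
from h import *
s=manip.observe();print(s["time"],s["position"],s["ft_force"],s["ft_torque"],s["q"],R.from_rotvec(s["tcp_rot"]).as_matrix().round(3).tolist())
a=manip.read_camera("wrist")[:,:,::-1];b=manip.read_camera("top")[:,:,::-1]
c=manip.read_camera("scene")[:,:,::-1]
A=np.zeros((600,800,3),np.uint8)
A[:300,:480]=cv2.resize(a,(480,300))
A[:300,480:]=cv2.resize(b[150:270,190:318],(320,300),interpolation=3)
A[300:,:480]=cv2.resize(c[180:300,330:522],(480,300),interpolation=3)
A[300:,480:]=cv2.resize(a[150:330,200:392],(320,300),interpolation=3)
cv2.imwrite("pics/w7.png",A)
```

```text
8.9333 [0.54062871 0.30132361 0.30162336] [-0.60911228 -0.49347617 -3.97560092] [ 0.05709023 -1.03177061  0.00914638] [-0.2488638   0.84416205 -0.44886218  1.2331595   0.0488995   1.56106563
 -0.60641315] [[-0.039, 0.868, -0.495], [0.999, 0.034, -0.019], [0.0, -0.495, -0.869]]
```

View pics/w7.png

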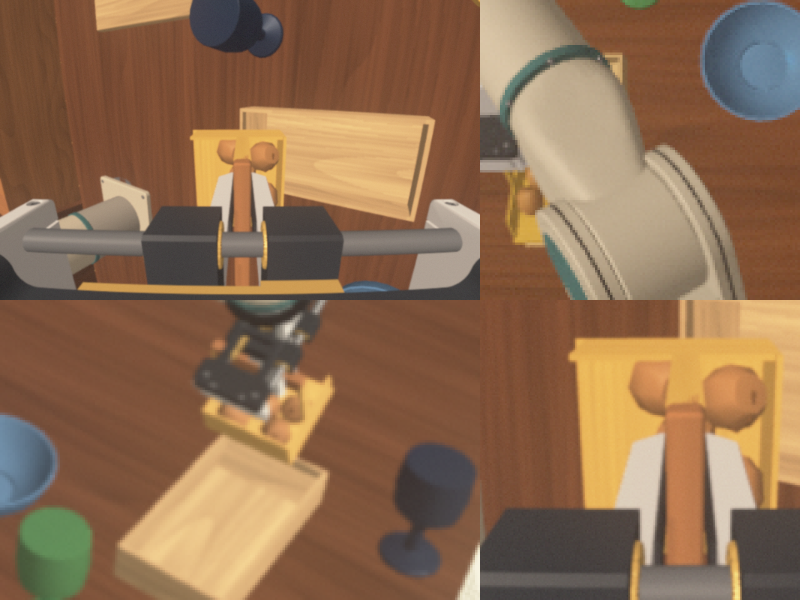

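All four walnuts are in the scoop and the tray is empty. Planning the carry and pour.

```bash
cat >> h.py <<'E'
def tcp_for_lip(lip,yaw,pitch):
    e=np.array([np.cos(yaw),np.sin(yaw),0]);c,s=np.cos(pitch),np.sin(pitch)
    bar=np.array(lip)-e*(-.057*c+.113*s)-np.array([0,0,-.057*s-.113*c])
    Q=tool(yaw,pitch);return bar+Q.apply([.0213,0,-.078]),Q
E
python3 - <<'E'
from h import *
psi=-1.3;e=np.array([np.cos(psi),np.sin(psi),0]);L=np.array([.633,.038,0])+.025*e
w=[]
P,Q=tcp_for_lip(L+[0,0,.16],psi,-.25);w.append((P,Q,4))
P,Q=tcp_for_lip(L+[0,0,.10],psi,-.05);w.append((P,Q,1))
st=plan(w); print(P)
E
```

```text
[-9.63, 2.49, -2.32] [-0.057, 0.126, 0.311] -> [0.577 0.206 0.308]
[-8.04, 5.43, -3.21] [-0.057, 0.127, 0.31] -> [0.614 0.111 0.315]
[-5.54, 7.74, -3.7] [-0.057, 0.126, 0.311] -> [0.651 0.016 0.323]
[-2.39, 9.21, -3.72] [-0.058, 0.127, 0.311] -> [ 0.688 -0.079  0.331]
[-0.01, -2.43, 5.06] [-0.2, -0.0, -0.0] -> [ 0.678 -0.044  0.288]
[ 0.67799319 -0.04444355  0.28791249]
```

Call:
send_rows --rows '[-1,0.2,-0.2,-0.005,0.012,0.03,0,-3,0.7,-0.6,-0.015,0.035,0.09,0,-5.2,1.3,-1.2,-0.03,0.07,0.17,0,-7.4,1.9,-1.8,-0.043,0.1,0.24,0,-9.6,2.5,-2.3,-0.057,0.126,0.31,0]'

```text
time: 9.5
position: [0.5783, 0.204, 0.3078]
tcp_rot: [-2.233, -1.63, 0.421]
ft_force: [-0.2, 0.1, -3.7]
width: 0.0118
finger_force: 60.0
```

Call:
send_rows --rows '[-1.6,1.1,-0.6,-0.011,0.025,0.062,0,-3.2,2.2,-1.3,-0.023,0.05,0.124,0,-4.8,3.3,-1.9,-0.034,0.076,0.186,0,-6.4,4.3,-2.6,-0.046,0.1,0.248,0,-8,5.4,-3.2,-0.057,0.126,0.31,0]'

```text
time: 9.92
position: [0.6146, 0.1099, 0.3159]
tcp_rot: [-2.508, -1.252, 0.305]
ft_force: [0.1, 0.9, -4.4]
width: 0.0121
finger_force: 60.0
```

Call:
send_rows --rows '[-1.1,1.5,-0.7,-0.011,0.025,0.062,0,-2.2,3.1,-1.5,-0.023,0.05,0.124,0,-3.3,4.6,-2.2,-0.034,0.076,0.186,0,-4.4,6.2,-3,-0.046,0.1,0.248,0,-5.5,7.7,-3.7,-0.057,0.126,0.31,0]'

```text
time: 10.33
position: [0.6517, 0.0156, 0.3241]
tcp_rot: [-2.722, -0.834, 0.179]
ft_force: [0.8, -0.2, -3.6]
width: 0.0116
finger_force: 60.0
```

Call:
send_rows --rows '[-0.6,2.2,-0.9,-0.013,0.03,0.075,0,-1.2,4.4,-1.8,-0.027,0.06,0.15,0,-1.7,6.5,-2.6,-0.04,0.09,0.22,0,-2.1,8.2,-3.3,-0.05,0.113,0.28,0,-2.4,9.2,-3.7,-0.058,0.126,0.31,0]'

```text
time: 10.75
position: [0.6883, -0.0814, 0.3315]
tcp_rot: [-2.87, -0.384, 0.046]
ft_force: [-0.2, 0.1, -4.3]
width: 0.0117
finger_force: 60.0
```

Call:
send_rows --rows '[0,0,0,0,0,0,0,0,0,0,0,0,0,0,0,0,0,0,0,0,0]'

```text
time: 11.0
position: [0.6876, -0.0751, 0.3313]
tcp_rot: [-2.863, -0.398, 0.05]
ft_force: [-0.0, 0.5, -4.2]
width: 0.0114
finger_force: 60.0
```

Run:
```python
from h import *
s=manip.observe();print(s["time"],s["position"],s["ft_force"],s["q"],R.from_rotvec(s["tcp_rot"]).as_matrix().round(3).tolist())
psi=-1.3;e=np.array([np.cos(psi),np.sin(psi),0]);L=np.array([.633,.038,0])+.025*e
w=[tcp_for_lip(L+[0,0,z],psi,p)+(1,) for z,p in((.11,-.1),(.085,.2),(.085,.5),(.085,.8),(.09,1.0))]
plan(w)
im=manip.read_camera("top");hsv=cv2.cvtColor(im,cv2.COLOR_RGB2HSV);np.save("top_b.npy",im)
# bowl check
b=im.astype(int); m=((b[:,:,2]>b[:,:,0]+35)&(b[:,:,2]>90)).astype(np.uint8)
n,l,st,ce=cv2.connectedComponentsWithStats(m)
print([(st[i],ce[i]) for i in range(1,n) if st[i,4]>200])
```

```text
11.0 [ 0.68764276 -0.07513223  0.33133085] [-0.02629666  0.49253561 -4.22772332] [ 0.213318    0.72555121 -0.10614738  1.25896459 -0.16967313  1.26494098
 -1.10428954] [[0.962, 0.264, -0.068], [0.273, -0.931, 0.241], [0.0, -0.25, -0.968]]
[-0.1, -1.29, 4.15] [-0.153, 0.001, 0.006] -> [ 0.68  -0.053  0.294]
[-0.0, -5.65, 1.66] [-0.3, -0.0, -0.0] -> [0.665 0.002 0.284]
[-0.0, -5.9, -0.83] [-0.3, -0.0, -0.0] -> [0.649 0.06  0.28 ]
[-0.01, -5.89, -0.83] [-0.3, -0.0, -0.001] -> [0.634 0.113 0.259]
[0.01, -3.55, -1.1] [-0.2, -0.0, 0.0] -> [0.625 0.145 0.241]
[(array([290, 155,  35,  42, 707], dtype=int32), array([303.13719943, 178.82178218]))]
```

Call:
send_rows --rows '[0,-0.3,0.9,-0.03,0,0,0,0,-0.6,1.8,-0.06,0,0,0,-0.1,-0.9,2.7,-0.09,0,0,0,-0.1,-1.1,3.5,-0.12,0,0,0,-0.1,-1.3,4.2,-0.15,0,0,0]'

```text
time: 11.47
position: [0.6803, -0.0528, 0.2934]
tcp_rot: [-3.012, -0.42, 0.021]
ft_force: [-0.2, 0.3, -3.7]
width: 0.0119
finger_force: 60.0
```

Call:
send_rows --rows '[0,-1.1,0.3,-0.06,0,0,0,0,-2.3,0.7,-0.12,0,0,0,0,-3.4,1,-0.18,0,0,0,0,-4.5,1.3,-0.24,0,0,0,0,-5.7,1.6,-0.3,0,0,0]'

```text
time: 11.88
position: [0.6643, 0.0035, 0.2837]
tcp_rot: [2.915, 0.405, 0.042]
ft_force: [0.6, 0.3, -4.2]
width: 0.0114
finger_force: 60.0
```

Call:
send_rows --rows '[0,-1.2,-0.2,-0.06,0,0,0,0,-2.4,-0.3,-0.12,0,0,0,0,-3.5,-0.5,-0.18,0,0,0,0,-4.7,-0.7,-0.24,0,0,0,0,-5.9,-0.8,-0.3,0,0,0]'

```text
time: 12.3
position: [0.6482, 0.0614, 0.2799]
tcp_rot: [2.621, 0.364, 0.095]
ft_force: [0.1, -0.5, -3.2]
width: 0.0114
finger_force: 60.0
```

Call:
send_rows --rows '[0,-1.2,-0.2,-0.06,0,0,0,0,-2.4,-0.3,-0.12,0,0,0,0,-3.5,-0.5,-0.18,0,0,0,0,-4.7,-0.7,-0.24,0,0,0,0,-5.9,-0.8,-0.3,0,0,0]'

```text
time: 12.72
position: [0.6331, 0.1154, 0.2579]
tcp_rot: [2.325, 0.323, 0.139]
ft_force: [0.2, -0.5, -4.3]
width: 0.0113
finger_force: 60.0
```

Call:
send_rows --rows '[0,-0.7,-0.2,-0.04,0,0,0,0,-1.4,-0.4,-0.08,0,0,0,0,-2.1,-0.7,-0.12,0,0,0,0,-2.8,-0.9,-0.16,0,0,0,0,-3.5,-1.1,-0.2,0,0,0]'

```text
time: 13.13
position: [0.6243, 0.1462, 0.2396]
tcp_rot: [2.129, 0.296, 0.162]
ft_force: [0.7, -0.1, -4.3]
width: 0.0114
finger_force: 60.0
```

Call:
send_rows --rows '[0,0,0,0,0,0,0,0,0,0,0,0,0,0,0,0,0,0,0,0,0]'

```text
time: 13.38
position: [0.6251, 0.1431, 0.2413]
tcp_rot: [2.128, 0.293, 0.161]
ft_force: [-0.5, -1.0, -2.4]
width: 0.0117
finger_force: 60.0
```

Run:
```python
from h import *
s=manip.observe();print(s["time"],s["position"],s["ft_force"],s["q"],R.from_rotvec(s["tcp_rot"]).as_matrix().round(3).tolist())
a=manip.read_camera("wrist")[:,:,::-1];b=manip.read_camera("top")[:,:,::-1]
c=manip.read_camera("scene")[:,:,::-1]
A=np.zeros((600,800,3),np.uint8)
A[:300,:480]=cv2.resize(a,(480,300))
A[:300,480:]=cv2.resize(b[110:230,240:368],(320,300),interpolation=3)
A[300:,:480]=cv2.resize(c[180:300,250:442],(480,300),interpolation=3)
cv2.imwrite("pics/w8.png",A)
```

```text
13.3833 [0.6251406  0.14310762 0.24134326] [-0.51797129 -0.95730047 -2.43088803] [-0.92549428  0.96121541  0.55602053  1.59415273  0.59711452  1.04723658
 -2.21895612] [[0.963, 0.146, 0.228], [0.271, -0.522, -0.809], [0.001, 0.84, -0.542]]
```

View pics/w8.png

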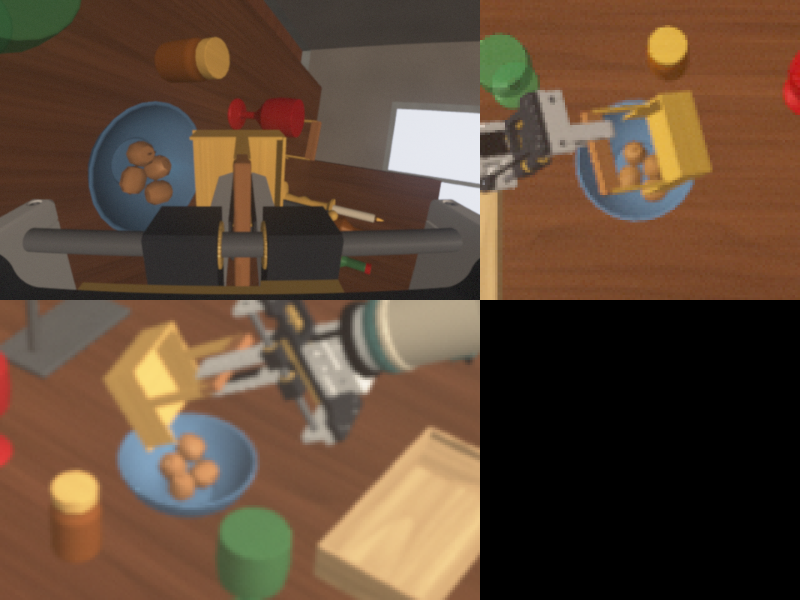

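All four walnuts lie in the bowl, the scoop is empty and the bowl is upright. Next: withdraw, level the scoop and carry it to the hook's entry point.

```bash
cat >> h.py <<'E'
YS=.088; EX=np.array([np.cos(YS),np.sin(YS),0]); SC=np.array([.504,-.283,0])
def tcp_bar(xs,z):  # bar middle at stand x xs, bar centre height z
    return SC+EX*xs+[0,0,z]+tool(YS).apply([.0213,0,-.078])
E
python3 - <<'E'
from h import *
psi=-1.3;e=np.array([np.cos(psi),np.sin(psi),0]);L=np.array([.633,.038,0])+.025*e
E0=tcp_bar(-.15,.226)
w=[tcp_for_lip(L+[0,0,.18],psi,.5)+(1,),tcp_for_lip(L+[0,0,.21],psi,.0)+(2,),((.45,-.12,.43),tool(-.6),2),((E0[0],E0[1],.43),tool(YS),2)]
plan(w);print(E0)
E
```

```text
[0.09, 15.8, -0.01] [0.499, -0.003, -0.0] -> [0.649 0.06  0.375]
[0.0, 4.95, 1.22] [0.25, 0.0, -0.0] -> [0.662 0.012 0.388]
[0.01, 5.1, -0.05] [0.25, 0.0, -0.001] -> [ 0.675 -0.035  0.401]
[-12.0, 1.06, -1.45] [-0.0, -0.0, -0.35] -> [ 0.563 -0.078  0.416]
[-11.63, -3.12, -1.44] [-0.0, -0.0, -0.35] -> [ 0.45 -0.12  0.43]
[-9.14, 0.36, -0.0] [-0.0, -0.0, -0.344] -> [ 0.401 -0.198  0.43 ]
[-8.72, -2.75, -0.01] [-0.0, -0.0, -0.344] -> [ 0.353 -0.275  0.43 ]
[ 0.35270844 -0.27496539  0.304     ]
```

Call:
send_rows --rows '[0,3,0,0.06,0,0,0,0,6.2,0,0.17,0,0,0,0,9.4,0,0.28,0,0,0,0,12.6,0,0.39,0,0,0,0.1,15.8,0,0.5,0,0,0]'

```text
time: 13.95
position: [0.6485, 0.0586, 0.3771]
tcp_rot: [2.625, 0.36, 0.094]
ft_force: [1.4, -0.6, -4.5]
width: 0.0118
finger_force: 60.0
```

Call:
send_rows --rows '[0,1.7,0.4,0.085,0,0,0,0,3.4,0.8,0.17,0,0,0,0,5,1.2,0.25,0,0,0]'

```text
time: 14.2
position: [0.662, 0.0095, 0.3902]
tcp_rot: [2.87, 0.391, 0.053]
ft_force: [0.4, -0.7, -3.5]
width: 0.0116
finger_force: 60.0
```

Call:
send_rows --rows '[0,1.7,0,0.085,0,0,0,0,3.4,0,0.17,0,0,0,0,5.1,0,0.25,0,0,0]'

```text
time: 14.45
position: [0.675, -0.0379, 0.4017]
tcp_rot: [-3.11, -0.425, -0.0]
ft_force: [0.3, -0.4, -3.8]
width: 0.0116
finger_force: 60.0
```

Call:
send_rows --rows '[-2.4,0.2,-0.3,0,0,-0.07,0,-4.8,0.4,-0.6,0,0,-0.14,0,-7.2,0.6,-0.9,0,0,-0.21,0,-9.6,0.8,-1.2,0,0,-0.28,0,-12,1.1,-1.4,0,0,-0.35,0]'

```text
time: 14.87
position: [0.561, -0.08, 0.4146]
tcp_rot: [2.988, 0.966, -0.002]
ft_force: [-0.2, -0.1, -3.2]
width: 0.0117
finger_force: 60.0
```

Call:
send_rows --rows '[-2.3,-0.6,-0.3,0,0,-0.07,0,-4.6,-1.2,-0.6,0,0,-0.14,0,-7,-1.9,-0.9,0,0,-0.21,0,-9.3,-2.5,-1.2,0,0,-0.28,0,-11.6,-3.1,-1.4,0,0,-0.35,0]'

```text
time: 15.28
position: [0.4484, -0.1223, 0.4286]
tcp_rot: [2.775, 1.471, -0.001]
ft_force: [-0.2, -0.4, -2.8]
width: 0.0115
finger_force: 60.0
```

Call:
send_rows --rows '[-1.8,0.1,0,0,0,-0.07,0,-3.6,0.2,0,0,0,-0.14,0,-5.5,0.2,0,0,0,-0.21,0,-7.3,0.3,0,0,0,-0.28,0,-9.1,0.4,0,0,0,-0.345,0]'

```text
time: 15.7
position: [0.4008, -0.1998, 0.4284]
tcp_rot: [2.482, 1.926, -0.002]
ft_force: [0.3, 0.1, -3.9]
width: 0.0115
finger_force: 60.0
```

Call:
send_rows --rows '[-1.8,-0.5,0,0,0,-0.07,0,-3.6,-1.1,0,0,0,-0.14,0,-5.4,-1.7,0,0,0,-0.21,0,-7.2,-2.2,0,0,0,-0.28,0,-8.7,-2.7,0,0,0,-0.345,0]'

```text
time: 16.12
position: [0.3526, -0.2774, 0.4282]
tcp_rot: [-2.115, -2.322, 0.002]
ft_force: [0.5, -0.4, -3.7]
width: 0.012
finger_force: 60.0
```

Call:
send_rows --rows '[0,0,0,0,0,0,0,0,0,0,0,0,0,0,0,0,0,0,0,0,0]'

```text
time: 16.37
position: [0.3549, -0.2751, 0.4281]
tcp_rot: [-2.118, -2.32, -0.001]
ft_force: [0.3, 0.5, -3.1]
width: 0.0116
finger_force: 60.0
```

Run:
```python
from h import *
s=manip.observe();print(s["time"],s["position"],s["ft_force"],s["q"],R.from_rotvec(s["tcp_rot"]).as_matrix().round(3).tolist())
plan([(tcp_bar(-.15,.226),tool(YS),1),(tcp_bar(-.04,.226),tool(YS),1)])
k=cal("wrist");im=manip.read_camera("wrist");np.save("w9.npy",im)
q=proj(k,np.array([SC+EX*.06+[0,0,.214],SC+EX*-.04+[0,0,.179],SC+EX*-.07+[0,0,.204]]));print(q.round())
b=im.astype(int); print(cv2.imwrite("w9.png",im[:,:,::-1]))
# bar & back wall in picture
```

```text
16.3667 [ 0.35487906 -0.27513858  0.42805304] [ 0.34489446  0.52951594 -3.0662086 ] [ 0.58752169  0.19784045  0.01222364  1.857071   -0.00367396  1.08674946
  0.69244437] [[-0.091, 0.996, 0.0], [0.996, 0.091, 0.001], [0.001, 0.001, -1.0]]
[0.03, -0.22, 12.41] [0.001, -0.001, 0.003] -> [ 0.353 -0.275  0.304]
[-0.0, 11.0, -0.01] [-0.0, 0.0, 0.0] -> [ 0.462 -0.265  0.304]
[[532. 219.]
 [423. 210.]
 [400. 216.]]
True
```

Run:
```python
from h import *
a=cv2.imread("pics/w3.png");b=cv2.imread("w9.png")
for (x,y,w,h) in((300,195,46,40),(248,165,30,30),(360,165,30,30)):
    r=cv2.matchTemplate(b[y-15:y+h+15,x-15:x+w+15],a[y:y+h,x:x+w],cv2.TM_CCOEFF_NORMED);_,v,_,p=cv2.minMaxLoc(r);print(p[0]-15,p[1]-15,round(v,3))
hsv=cv2.cvtColor(b,cv2.COLOR_BGR2HSV);m=((hsv[:,:,0]>14)&(hsv[:,:,0]<32)&(hsv[:,:,1]>120)&(hsv[:,:,2]>110))
for x in range(384,560,8):
    r=np.where(m[150:270,x])[0]+150; print(x,(r.min(),r.max(),len(r)) if len(r) else None,end=" ")
```

```text
0 0 0.962
0 -1 0.991
0 -1 0.934
384 None 392 None 400 (np.int64(213), np.int64(222), 10) 408 (np.int64(209), np.int64(217), 9) 416 (np.int64(208), np.int64(215), 8) 424 (np.int64(208), np.int64(215), 8) 432 (np.int64(209), np.int64(215), 7) 440 (np.int64(209), np.int64(216), 8) 448 (np.int64(210), np.int64(216), 7) 456 (np.int64(210), np.int64(217), 8) 464 (np.int64(210), np.int64(218), 9) 472 (np.int64(211), np.int64(218), 8) 480 (np.int64(212), np.int64(219), 8) 488 (np.int64(212), np.int64(263), 12) 496 (np.int64(213), np.int64(267), 36) 504 (np.int64(213), np.int64(269), 57) 512 (np.int64(214), np.int64(269), 55) 520 (np.int64(211), np.int64(269), 59) 528 (np.int64(210), np.int64(269), 60) 536 (np.int64(215), np.int64(269), 55) 544 (np.int64(219), np.int64(269), 44) 552 (np.int64(220), np.int64(258), 39)
```

There is no slip in the grip, and the hook appears within 2 px of the prediction (seat at (423,211), tip at (400,217)). Lowering to entry height and moving in.

Call:
send_rows --rows '[0,-0.2,3,0,0,0,0,0,-0.2,6.5,0,0,0,0,0,-0.2,10,0,0,0,0,0,-0.2,12.4,0,0,0,0,0,-0.2,12.4,0,0,0,0]'

```text
time: 16.83
position: [0.3517, -0.2731, 0.3001]
tcp_rot: [-2.108, -2.317, 0.0]
ft_force: [-0.8, 0.1, -3.5]
width: 0.0113
finger_force: 60.0
```

Call:
send_rows --rows '[0,0,0,0,0,0,0,0,0,0,0,0,0,0,0,0,0,0,0,0,0]'

```text
time: 17.08
position: [0.3547, -0.2761, 0.3056]
tcp_rot: [2.113, 2.32, 0.002]
ft_force: [-0.8, -0.8, -3.1]
width: 0.0117
finger_force: 60.0
```

Run:
```python
from h import *
s=manip.observe();print(s["time"],s["position"],s["ft_force"])
plan([(tcp_bar(-.04,.226),tool(YS),1)])
```

```text
17.0833 [ 0.35472189 -0.27608022  0.3056298 ] [-0.79698072 -0.78085296 -3.07272821]
[0.07, 10.81, 0.2] [0.004, 0.002, 0.005] -> [ 0.462 -0.265  0.304]
```

Call:
send_rows --rows '[0,1.1,0,0,0,0,0,0,2.2,0,0,0,0,0,0,3.3,0,0,0,0,0,0,4.4,0,0,0,0,0,0,5.5,0,0,0,0,0]'

```text
time: 17.5
position: [0.4101, -0.2701, 0.3041]
tcp_rot: [2.114, 2.323, 0.002]
ft_force: [-0.5, 0.3, -3.2]
width: 0.0117
finger_force: 60.0
```

Call:
send_rows --rows '[0,1.1,0,0,0,0,0,0,2.2,0,0,0,0,0,0,3.3,0,0,0,0,0,0,4.4,0,0,0,0,0,0,5.4,0,0,0,0,0]'

```text
time: 17.92
position: [0.4633, -0.2652, 0.3038]
tcp_rot: [2.115, 2.322, 0.002]
ft_force: [0.2, -1.2, -3.6]
width: 0.0117
finger_force: 60.0
```

Call:
send_rows --rows '[0,0,0,0,0,0,0,0,0,0,0,0,0,0,0,0,0,0,0,0,0]'

```text
time: 18.17
position: [0.4614, -0.2655, 0.3038]
tcp_rot: [-2.116, -2.321, -0.0]
ft_force: [0.2, -0.9, -3.0]
width: 0.0118
finger_force: 60.0
```

Run:
```python
from h import *
s=manip.observe();print(s["time"],s["position"],s["ft_force"],s["ft_torque"])
plan([(tcp_bar(-.04,.191),tool(YS),1)])
a=cv2.imread("pics/w3.png");b=manip.read_camera("wrist")[:,:,::-1].copy()
for (x,y,w,h) in((300,195,46,40),(248,165,30,30),(360,165,30,30)):
    r=cv2.matchTemplate(b[y-15:y+h+15,x-15:x+w+15],a[y:y+h,x:x+w],cv2.TM_CCOEFF_NORMED);_,v,_,p=cv2.minMaxLoc(r);print(p[0]-15,p[1]-15,round(v,3))
```

```text
18.1667 [ 0.46141017 -0.26552499  0.30376374] [ 0.23902087 -0.86888378 -3.03091914] [ 0.06883932 -0.04119332 -0.02803936]
[0.01, 0.09, 3.48] [-0.0, -0.001, 0.005] -> [ 0.462 -0.265  0.269]
0 0 0.989
0 -1 0.993
0 -1 0.937
```

No contact on the way in. Lowering onto the hook until the weight transfers.

Call:
send_rows --rows '[0,0,0.7,0,0,0,0,0,0,1.4,0,0,0,0,0,0,2.1,0,0,0,0,0,0,2.7,0,0,0,0,0,0,3.1,0,0,0,0]'

```text
time: 18.63
position: [0.4616, -0.2652, 0.2717]
tcp_rot: [-2.115, -2.321, -0.001]
ft_force: [-0.5, -0.7, -2.2]
width: 0.0115
finger_force: 60.0
```

Call:
send_rows --rows '[0,0,0.1,0,0,0,0,0,0,0.2,0,0,0,0,0,0,0.3,0,0,0,0,0,0,0.4,0,0,0,0,0,0,0.4,0,0,0,0]'

```text
time: 19.05
position: [0.4623, -0.2655, 0.2695]
tcp_rot: [2.115, 2.322, 0.002]
ft_force: [-0.8, 0.8, 0.9]
width: 0.0116
finger_force: 60.0
```

Call:
send_rows --rows '[0,0,0,0,0,0,0,0,0,0,0,0,0,0,0,0,0,0,0,0,0]'

```text
time: 19.3
position: [0.4623, -0.2655, 0.2694]
tcp_rot: [2.115, 2.322, 0.002]
ft_force: [-1.5, 1.4, 3.1]
width: 0.0117
finger_force: 60.0
```

Call:
send_rows --rows '[0,0,-0.1,0,0,0,0,0,0,-0.1,0,0,0,0,0,0,-0.1,0,0,0,0]'

```text
time: 19.55
position: [0.4622, -0.2655, 0.2698]
tcp_rot: [2.115, 2.322, 0.001]
ft_force: [0.4, 0.3, -1.3]
width: 0.0114
finger_force: 60.0
```

Call:
send_rows --rows '[0,0,0,0,0,0,0.05,0,0,0,0,0,0,0.15,0,0,0,0,0,0,0.2,0,0,0,0,0,0,0.3,0,0,0,0,0,0,0.45]' --newtons 10

```text
time: 19.97
position: [0.4622, -0.2655, 0.2701]
tcp_rot: [2.115, 2.322, 0.002]
ft_force: [-0.2, 0.3, -0.2]
width: 0.0286
finger_force: 0.0
```

Call:
send_rows --rows '[0,0,0,0,0,0,0.45,0,0,0,0,0,0,0.45,0,0,0,0,0,0,0.45,0,0,0,0,0,0,0.45]'

```text
time: 20.3
position: [0.4621, -0.2654, 0.27]
tcp_rot: [2.116, 2.322, 0.001]
ft_force: [0.5, 0.0, 0.3]
width: 0.0423
finger_force: 0.0
```

Run:
```python
from h import *
s=manip.observe();print(s["time"],s["position"],s["width"],s["ft_force"],s["finger_force"])
a=cv2.imread("pics/w3.png")
import time
b=manip.read_camera("wrist")[:,:,::-1].copy();cv2.imwrite("w10.png",b)
for (x,y,w,h) in((300,205,46,25),(248,165,30,30),(360,165,30,30)):
    r=cv2.matchTemplate(b[y-15:y+h+15,x-15:x+w+15],a[y:y+h,x:x+w],cv2.TM_CCOEFF_NORMED);_,v,_,p=cv2.minMaxLoc(r);print(p[0]-15,p[1]-15,round(v,3))
```

```text
20.3 [ 0.46211622 -0.26542143  0.26995247] 0.04228415590206053 [0.4842386  0.01385333 0.34665858] 0.0
2 -2 0.977
-2 1 0.987
-2 1 0.931
```

The scoop hangs nearly unchanged after release. Withdrawing straight up.

Call:
send_rows --rows '[0,0,-0.8,0,0,0,0.45,0,0,-2,0,0,0,0.45,0,0,-3.5,0,0,0,0.45,0,0,-5.5,0,0,0,0.45,0,0,-8,0,0,0,0.45]'

```text
time: 20.77
position: [0.4614, -0.2652, 0.3504]
tcp_rot: [-2.115, -2.321, -0.0]
ft_force: [1.2, 0.5, 0.8]
width: 0.0424
finger_force: 0.0
```

Call:
send_rows --rows '[0,0,-2,0,0,0,0.45,0,0,-4,0,0,0,0.45,0,0,-6,0,0,0,0.45,0,0,-6,0,0,0,0.45,0,0,-6,0,0,0,0.45]'

```text
time: 21.18
position: [0.4622, -0.2656, 0.4111]
tcp_rot: [2.114, 2.32, 0.002]
ft_force: [0.2, 0.1, 0.2]
width: 0.0423
finger_force: 0.0
```

Call:
send_rows --rows '[0,0,0,0,0,0,0.45,0,0,0,0,0,0,0.45,0,0,0,0,0,0,0.45,0,0,0,0,0,0,0.45,0,0,0,0,0,0,0.45]'

```text
time: 21.6
position: [0.4619, -0.2654, 0.4093]
tcp_rot: [-2.115, -2.322, -0.001]
ft_force: [-0.2, -0.3, -0.2]
width: 0.0421
finger_force: 0.0
```

Run:
```python
from h import *
s=manip.observe();print(s["time"],s["position"],s["width"],s["ft_force"])
P=lambda a,b,z: SC+EX*a+np.array([-EX[1],EX[0],0])*b+[0,0,z]
pr=[]
for i in range(4):
    k=cal("wrist");im=manip.read_camera("wrist"); pr.append(im.astype(int))
print("motion",[np.abs(pr[i+1]-pr[i])[100:260,200:440].mean().round(2) for i in range(3)])
print("expected bar ends",proj(k,np.array([P(-.04,.046,.203),P(-.04,-.046,.203),P(-.04+.043,.05,.132),P(-.04-.057,.05,.09)])).round(1))
hsv=cv2.cvtColor(im,cv2.COLOR_RGB2HSV);m=((hsv[:,:,0]>4)&(hsv[:,:,0]<14)&(hsv[:,:,1]>120)&(hsv[:,:,2]>150)).astype(np.uint8)
n,l,st,ce=cv2.connectedComponentsWithStats(m)
print([(st[i].tolist(),ce[i].round(1)) for i in range(1,n) if st[i,4]>150])
y=((hsv[:,:,0]>14)&(hsv[:,:,0]<32)&(hsv[:,:,1]>120)&(hsv[:,:,2]>110)).astype(np.uint8)
n,l,st,ce=cv2.connectedComponentsWithStats(y)
print([(st[i].tolist()) for i in range(1,n) if st[i,4]>400])
# scoop top view
t=manip.read_camera("top");kt=cal("top");print("top bar exp",proj(kt,np.array([P(-.04,.046,.203),P(-.04,-.046,.203)])).round(1))
```

```text
21.6 [ 0.4618557  -0.26540396  0.40932436] 0.042113898984930495 [-0.19839772 -0.26249834 -0.236125  ]
motion [np.float64(1.85), np.float64(1.84), np.float64(1.78)]
expected bar ends [[322.7 173.7]
 [322.3 266.6]
 [361.2 159.6]
 [277.  155.1]]
[([173, 0, 9, 118, 704], array([176.5,  59.2])), ([182, 0, 9, 43, 187], array([185.8,  19.1])), ([502, 0, 42, 120, 1042], array([526.8,  59.5])), ([50, 35, 21, 31, 256], array([60.7, 45.5])), ([259, 161, 19, 80, 663], array([269.7, 204.7])), ([291, 167, 43, 121, 1436], array([320.7, 227.5])), ([620, 193, 20, 32, 452], array([631.1, 210.5])), ([478, 194, 28, 32, 171], array([493.3, 213.5])), ([180, 228, 7, 39, 176], array([182.5, 245.6])), ([608, 239, 28, 22, 361], array([620. , 249.7])), ([333, 243, 30, 46, 456], array([345.1, 264.4])), ([474, 265, 74, 28, 922], array([513. , 278.3])), ([276, 372, 35, 9, 182], array([291.2, 376.9]))]
[[277, 158, 164, 85, 6816], [431, 214, 106, 63, 4009], [275, 270, 29, 39, 667], [324, 282, 48, 28, 1020], [221, 294, 20, 65, 627], [406, 294, 20, 65, 622], [173, 343, 356, 50, 5623]]
top bar exp [[396.8 227.5]
 [428.4 225.2]]
```

Call:
send_rows --rows '[0,0,0,0,0,0,0.45,0,0,0,0,0,0,0.45,0,0,0,0,0,0,0.45,0,0,0,0,0,0,0.45,0,0,0,0,0,0,0.45]'

```text
time: 22.27
position: [0.462, -0.2655, 0.41]
tcp_rot: [2.116, 2.322, 0.001]
ft_force: [0.3, -1.2, 0.3]
width: 0.0425
finger_force: 0.0
```

Call:
send_rows --rows '[0,0,0,0,0,0,0.45,0,0,0,0,0,0,0.45,0,0,0,0,0,0,0.45,0,0,0,0,0,0,0.45,0,0,0,0,0,0,0.45]'

```text
time: 22.68
position: [0.462, -0.2655, 0.4099]
tcp_rot: [2.116, 2.322, 0.001]
ft_force: [0.3, -0.9, 0.2]
width: 0.0421
finger_force: 0.0
```

Run:
```python
from h import *
f=lambda: cv2.GaussianBlur(manip.read_camera("wrist").astype(np.float32),(0,0),2)
A=[f() for _ in range(6)]
print([float(np.abs(a-A[0])[140:290,260:380].max().round(1)) for a in A])
im=manip.read_camera("wrist");hsv=cv2.cvtColor(im,cv2.COLOR_RGB2HSV)
y=((hsv[:,:,0]>14)&(hsv[:,:,0]<32)&(hsv[:,:,1]>120)&(hsv[:,:,2]>110)).astype(np.uint8)
n,l,st,ce=cv2.connectedComponentsWithStats(y);print([(st[i].tolist()) for i in range(1,n) if st[i,4]>3000])
c=manip.read_camera("top");h=cv2.cvtColor(c,cv2.COLOR_RGB2HSV)[150:198,278:328]
m=((h[:,:,0]<16)&(h[:,:,1]>90)&(h[:,:,2]>90)).astype(np.uint8);n,l,st,ce=cv2.connectedComponentsWithStats(m);print([(st[i].tolist()) for i in range(1,n) if st[i,4]>15])
```

```text
[0.0, 7.599999904632568, 2.200000047683716, 2.700000047683716, 7.099999904632568, 10.899999618530273]
[[276, 158, 165, 85, 6826], [430, 214, 106, 63, 4025], [173, 343, 356, 50, 5625]]
[[0, 0, 18, 18, 117], [32, 0, 18, 22, 131], [17, 17, 20, 23, 242], [32, 25, 18, 23, 130], [0, 31, 17, 17, 107]]
```

Call:
send_rows --rows '[0,0,0,0,0,0,0.45,0,0,0,0,0,0,0.45,0,0,0,0,0,0,0.45,0,0,0,0,0,0,0.45,0,0,0,0,0,0,0.45]'

```text
time: 23.5
position: [0.462, -0.2655, 0.4099]
tcp_rot: [2.116, 2.322, 0.001]
ft_force: [0.0, 0.0, 0.8]
width: 0.042
finger_force: 0.0
```

Call:
send_rows --rows '[0,0,0,0,0,0,0.45,0,0,0,0,0,0,0.45,0,0,0,0,0,0,0.45,0,0,0,0,0,0,0.45,0,0,0,0,0,0,0.45]'

```text
time: 23.92
position: [0.462, -0.2655, 0.41]
tcp_rot: [2.116, 2.322, 0.001]
ft_force: [0.2, -0.3, 0.6]
width: 0.0422
finger_force: 0.0
```

Call:
send_rows --rows '[0,0,0,0,0,0,0.45,0,0,0,0,0,0,0.45,0,0,0,0,0,0,0.45,0,0,0,0,0,0,0.45,0,0,0,0,0,0,0.45]'

```text
time: 24.33
position: [0.462, -0.2655, 0.4099]
tcp_rot: [2.116, 2.322, 0.001]
ft_force: [-0.1, -0.6, -0.5]
width: 0.0424
finger_force: 0.0
```

Call:
send_rows --rows '[0,0,0,0,0,0,0.45,0,0,0,0,0,0,0.45,0,0,0,0,0,0,0.45,0,0,0,0,0,0,0.45,0,0,0,0,0,0,0.45]'

```text
time: 24.75
position: [0.462, -0.2655, 0.41]
tcp_rot: [2.116, 2.322, 0.001]
ft_force: [-0.3, 0.3, -0.2]
width: 0.0425
finger_force: 0.0
```

Run:
```python
from h import *
G=[cv2.cvtColor(manip.read_camera("wrist"),cv2.COLOR_RGB2GRAY).astype(np.float32) for _ in range(10)]
w=lambda g,b:g[b[0]:b[1],b[2]:b[3]].copy()
for b in((145,185,250,390),(20,120,200,440)):
    print([tuple(np.round(cv2.phaseCorrelate(w(G[0],b),w(g,b))[0],2)) for g in G[1:]])
```

```text
[(np.float64(0.04), np.float64(0.0)), (np.float64(0.07), np.float64(0.01)), (np.float64(0.05), np.float64(0.03)), (np.float64(0.03), np.float64(-0.03)), (np.float64(0.03), np.float64(-0.0)), (np.float64(0.07), np.float64(-0.05)), (np.float64(-0.0), np.float64(-0.03)), (np.float64(0.06), np.float64(-0.04)), (np.float64(0.02), np.float64(-0.01))]
[(np.float64(0.08), np.float64(0.04)), (np.float64(0.15), np.float64(0.01)), (np.float64(0.01), np.float64(0.04)), (np.float64(0.01), np.float64(0.11)), (np.float64(-0.01), np.float64(-0.04)), (np.float64(0.03), np.float64(0.08)), (np.float64(0.01), np.float64(0.04)), (np.float64(0.05), np.float64(0.05)), (np.float64(0.04), np.float64(0.04))]
```

The scoop is still, so I'm handing in.

```bash
python3 -c "
from bench import manip
print(manip.sign_off())"
```

```text
the job is handed in; nothing more can be done
None
```

Job handed in at about 25 s of the 72 s allowed: all four walnuts were scooped and poured into the blue bowl, and the scoop hangs still on the hook with the gripper clear of it. The sign-off call returned no verdict, so the result is as my last camera checks showed it.

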